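# Shut the sandwich maker and snap its clip

## Task

Get the two sandwiches toasting: with your fingertips push the sandwich maker's open lid down until it is fully shut, gently and without letting it slam, then push the metal clip on its handle in until it lies flat across both handles and locks the lid. Do not pinch or lift anything, and leave the sandwiches and the things standing round it as they are.

Things in the scene. Friction and masses are not known exactly. Their poses are not given: they have to be found in the camera images.
- sandwich_maker: black sandwich maker, fast on the worktop, 230 wide, 94 high shut. Origin on the worktop under its middle; own +x to its front (handles, clip), +y along the width, z up. Body x -105..+75, y -115..+115 mm; lower half 50 high, pan floor at 38. Handles 100 wide reach x +123; the lower is 30 to 48 mm high. Lid hinge axis along y at x -100, height 52 mm.
- lid (a joint): angle of the lid, rad: 0 = fully shut (level), growing as it opens up and back; stop at 1.6. Stiff hinge (about 1.1 N m friction): it stays where it is left; some 6 to 8 N on its outer face 150 mm from the hinge turns it. Lid 175 mm long from the hinge (its handle reaches 223 mm), 230 wide, 42 thick; outer (top) face 94 mm above the worktop when shut.
- lid_hinge (a point): middle of the lid's hinge axis, 52 mm above the worktop. Axes turn with the lid: x from the hinge along the lid towards its handle, y along the hinge (as the sandwich maker's y), z out through the lid's outer face.
- lid_outer (a point): point on the lid's outer (top, steel-covered) face on the middle line, 150 mm from the hinge axis along the lid and 42 mm out from it; axes as lid_hinge. A good place to push.
- clip (a joint): angle of the bare-metal clip on the front of the lid's handle, rad: 0 = home (hanging straight down across both handle fronts when the lid is shut), growing as it swings out and up, away from the handles; stop at 1.6. About 1 N moves it; it stays where it is left.
- clip_hinge (a point): middle of the clip's hinge axis (along the width), 227 mm along the lid from its hinge; with the lid shut 127 mm in front of the sandwich maker's origin, 64 mm above the worktop. Clip 36 mm wide, reaching 44 mm from this axis; when home it hangs down and its outer face is 6 mm in front of the axis. The ears beside it reach 3 mm in front of the axis.
- clip_end (a point): middle of the clip's free end, on its outer face: 44 mm from the axis, 20 mm above the worktop when the lid is shut and the clip is home.
- sandwich_a: a toast sandwich, 96 x 92 mm and 28 mm thick, lying loose in the pan of the sandwich maker on its -y half; origin at the centre of its underside. It fits under the shut lid with 4 mm to spare.
- sandwich_b: the same, on the +y half.
- plate: white ceramic plate, 160 mm across, 18 mm high, on the worktop behind the sandwich maker; origin at the centre of its underside.
- pepper_mill: dark wooden pepper mill, 52 mm across, 140 mm high, standing; origin at the centre of its underside.
- jam_jar: amber jar with a red cap, 64 mm across, 85 mm high, standing; origin at the centre of its underside.
- spatula: wooden spatula lying on the worktop beside the sandwich maker, along its own x; origin under its middle.
Things that resemble listed ones, but are neither listed nor needed, are in the scene too. Of the things that look like the jam_jar, take the one that is farthest from the robot's base at the start.

How it is judged:
By the outcome, as a careful person would: the job done as asked, in the order asked, and still so for the second after the job is handed in, with the robot touching nothing.
It also fails if it takes over 58 s, if anything falls off the work surface, if the arm or the gripper's body presses on something with over 40 N, if the wrist force passes 120 N, or if a joint passes its speed limit or range.

## Robot

A 7-joint arm with a two-finger parallel gripper is mounted at the origin on the work surface. World frame = base frame: x ahead of the robot, y to its left, z up, the work surface at z = 0. Lengths are in m, angles in rad, forces in N, time in s.
With the tool pointing down it reaches from about 0.4 to 0.85 m from the base axis. Payload 10.4 kg.
Tool frame: the origin (TCP) lies on the centre line of the jaws, within the pads' length; the fingertips stand 25 mm ahead of it and the grasp point (between the pads) lies 6 mm ahead of it; z points along the fingers, y is the line along which they close (so a half turn about z gives the same grasp; the last joint's range is limited). The gripper opens to 85 mm and grips with 20 to 120 N. Pads are 22 mm wide; open, the fingers measure 114 mm over their backs; the gripper's body (76 mm by 85 mm) begins 54 mm behind the grasp point. The pads swing forward as they close: fully open they stand 13 mm farther back than shut.
Start: joints at [1.099, 0.332, -0.065, 1.46, 0.022, 1.35, -0.088], TCP at [0.271, -0.563, 0.256] pointing down, gripper open.
Joint ranges: [-2.6, 2.6], [-0.5, 2.12], [-1.47, 1.34], [0.16, 2.42], [-1.27, 4.41], [0.06, 2.06], [-2.6, 2.6]. Speed limits (rad/s): [2.22, 2.22, 2.79, 2.79, 3.14, 3.14, 3.14].

## Interface

Orientations are given as a rotation vector (axis times angle).
In Python, from cell import * gives the robot as it stands.
- The arm moves only by the shell command python3 -m pendant 'ROWS' [FORCE]. ROWS is JSON, a list of rows, each a list of 7 numbers: the shift along the tool's x, y, z in units of 30 mm (1.0 is 30 mm), then the turn, a rotation vector about the tool's x, y, z in units of 5 degrees (1.0 is 5 degrees), then the opening in per cent of the stroke, from 0 (shut) to 100 (fully open). A call has 1 to 12 rows; each row shifts and turns the commanded pose from where the row before left it, along the tool's axes as they then stand; what a row does not reach is not made up. A row lasts 1/10 s, in which the tool goes at most 50 mm and 8.59 degrees, less where a joint would pass 70% of its speed; a pose out of reach is approached as far as the arm can. A call is refused whole if a number of a shift passes 1 or a number of a turn 1, either way. A call with a gripper value outside its range is refused whole. The fingers move at their own pace and stop on an object; FORCE is the grip in N (left out, the last holds). Time passes only in rows, so rows that do not move let the fingers close. It gives the time, the measured TCP pose, the force, the opening and the grip force at its end, in the units of the state.
- sense(): the state, without advancing time (a new reading comes with each control period).
- grab_frame(name): name is "scene" or "top" or "wrist"; returns (picture, depth): 384x512x3 uint8, red, green, blue; 384x512 float32, m along the optical axis (not along the pixel's ray), 0 where there is no reading.
- calibration(name): a dict with "mtx" (3x3 intrinsics, pixels), "R" (3x3) and "t" (3): a world point X has camera coordinates R X + t. Camera axes: x right, y down, z forward; pixel columns grow to the right and rows downward; lengths in m; the calibration is good to about 2 mm. A picture is of the moment at which its call begins: read the wrist's pose just before it. calibration takes no time and is no camera call; for the wrist camera it gives the pose at the moment of the call.
- finish_job(): hands the job in; it is judged then, once.
The state is a dict: "t": time; "joints": joint angles; "joint_velocities": joint speeds; "joint_efforts": joint torques, N m; "eef_pos": TCP position; "tool_rot": TCP orientation; "ft_force": force on the tool from outside, world axes, zero at the start; "moment": the same for the moment, N m; "width": finger opening in m; "finger_force": force on a finger pad.
Only numpy, scipy, OpenCV 4.12 (cv2) and the standard library are available. Lean on these libraries where they do the work, as an engineer would, in place of code of your own. Each camera call takes 0.05 s, during which the arm holds its last target. There are 200 camera calls.

## Working session

There is one attempt and no reset: what is moved stays moved. The work goes in short steps, Python scripts to look and compute and a shell command to move; the robot and the scene stay as the last step left them, time stands still between calls to the robot, and variables do not carry over. Pictures are saved under pics/ and viewed, at most 10 in all, crops included, and the job is handed in when it is done.

```bash
mkdir -p pics; ls; python3 - <<'E'
from cell import *
import cv2,numpy as np
s=sense();print(s)
a=[]
for n in("scene","top"):
    im,d=grab_frame(n);np.savez(f"{n}0.npz",im=im,d=d)
    c=calibration(n);print(n,c["mtx"].round(1).tolist(),(-c["R"].T@c["t"]).round(3),c["R"].round(2).tolist())
    cv2.imwrite(f"pics/{n}0.png",im[:,:,::-1])
E
```

```text
pics
{'t': 0.0, 'joints': array([ 1.09940756,  0.33286799, -0.06470499,  1.46094678,  0.02158855,
        1.34990545, -0.08850134]), 'joint_velocities': array([ 0.0023872 , -0.00076114,  0.00117086, -0.00097788,  0.00135905,
        0.00153756,  0.00047016]), 'joint_efforts': array([-5.79348907e-04, -6.25443435e+01,  4.91358095e-02, -3.91604948e+01,
        1.61987019e-02,  1.01132621e-02,  3.45748117e-05]), 'eef_pos': array([ 0.2710241 , -0.56279658,  0.25551574]), 'tool_rot': array([-3.06147338e+00, -6.98780285e-01,  5.83383354e-04]), 'ft_force': array([-0.52121878, -0.89627308,  0.72262922]), 'moment': array([-0.0049738 ,  0.0118764 , -0.01582093]), 'finger_force': 0.0, 'width': 0.08529083703313826}
scene [[435.7, 0.0, 265.7], [0.0, 435.7, 193.7], [0.0, 0.0, 1.0]] [ 1.055 -0.357  0.874] [[0.67, 0.74, -0.02], [0.57, -0.53, -0.62], [-0.47, 0.41, -0.78]]
top [[479.7, 0.0, 250.9], [0.0, 479.7, 191.9], [0.0, 0.0, 1.0]] [0.445 0.039 1.188] [[0.0, -1.0, -0.03], [-0.99, 0.0, -0.15], [0.15, 0.03, -0.99]]
```

View pics/scene0.png

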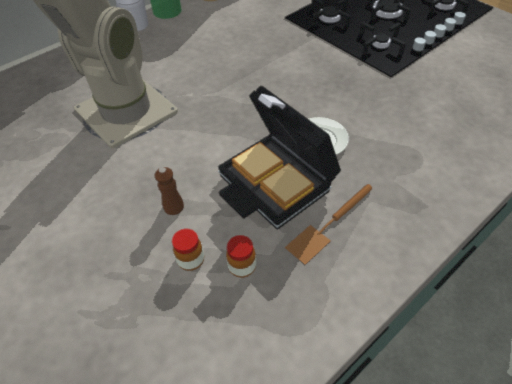

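View pics/top0.png

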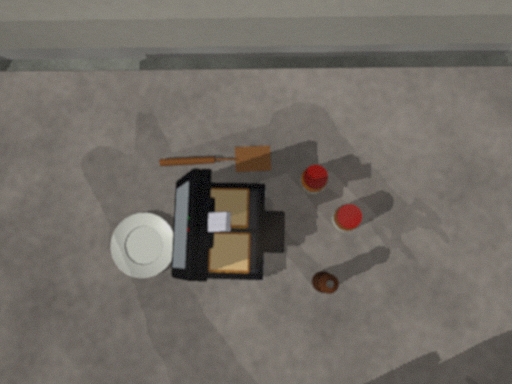

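The top view shows the maker's front facing right (world -y). Its lid stands open with the steel face at columns 175-190, and the clip at (218,222) sticks out forward. The spatula is at (215,160), the jars at (315,178) and (348,217), the mill at (325,283) and the plate at (143,245). The scene view agrees.

```bash
cat > h.py <<'E'
from cell import *
import cv2,numpy as np
from scipy.spatial.transform import Rotation as R
def cloud(d,c):
    v,u=np.mgrid[:d.shape[0],:d.shape[1]]
    K=c["mtx"];p=np.stack([(u-K[0,2])/K[0,0]*d,(v-K[1,2])/K[1,1]*d,d],-1)
    return (p-c["t"])@c["R"]
E
python3 - <<'E'
from h import *
np.set_printoptions(precision=4,suppress=True)
P={};I={}
for n in("scene","top"):
    f=np.load(n+"0.npz");P[n]=cloud(f["d"],calibration(n));I[n]=f["im"].astype(int)
    print(n,"valid",(f["d"]>0).mean(), "table z",np.median(P[n][200:300,50:150,2]) if n=="top" else "")
p=P["top"];im=I["top"]
for name,(u,v) in dict(clip=(218,222),steel_t=(182,190),steel_b=(180,260),handle=(274,230),rimF=(262,195),breadtop=(232,205),breadbot=(232,252),lidtop=(203,190),lidtopb=(198,265),jarA=(315,172),jarB=(349,215),mill=(325,283),plate=(143,245),spat=(253,158)).items():
    print(name,p[v,u],im[v,u])
dark=im.sum(-1)<110
m=dark&(abs(p[...,2]-0.044)<0.012)&(p[...,1]<0.35)&(p[...,1]>-.2)
print("z hist",np.histogram(p[...,2][m],10))
for lo,hi,nm in((.046,.056,"rim"),(.042,.052,"hand")):
    mm=dark&(p[...,2]>lo)&(p[...,2]<hi)
    q=p[mm][:,:2];print(nm,len(q),np.percentile(q,[1,50,99],axis=0))
# steel plane
mm=np.zeros(dark.shape,bool);mm[185:268,176:188]=1
mm&=(im.min(-1)>70)&(p[...,2]>.08)
q=p[mm];c=q.mean(0);U,S,V=np.linalg.svd(q-c,full_matrices=False);print("steel",len(q),c,V[2],S/np.sqrt(len(q)),q.min(0),q.max(0))
cv2.imwrite("pics/crop0.png",cv2.resize(im[140:300,100:300].astype(np.uint8)[:,:,::-1],None,fx=4,fy=3.7,interpolation=cv2.INTER_CUBIC))
E
```

```text
scene valid 0.9959157307942709 table z 
top valid 0.9959513346354166 table z 0.0007659230998564438
clip [0.5207 0.1245 0.2896] [189 189 195]
steel_t [0.6019 0.2167 0.1572] [124 129 131]
steel_b [0.4506 0.2155 0.1695] [121 130 131]
handle [0.522  0.0143 0.0478] [38 31 33]
rimF [0.6057 0.0426 0.0497] [21 15 16]
breadtop [0.5799 0.1134 0.0649] [119 104  74]
breadbot [0.4697 0.1124 0.0667] [137 118  84]
lidtop [0.5922 0.1627 0.2203] [14 16 15]
lidtopb [0.4405 0.1699 0.2232] [24 24 22]
jarA [ 0.6541 -0.0809  0.0874] [127  22  19]
jarB [ 0.5538 -0.1571  0.0854] [139  49  42]
mill [ 0.4024 -0.0923  0.1392] [74 47 30]
plate [0.4882 0.3376 0.001 ] [183 185 176]
spat [0.7067 0.0653 0.0026] [93 62 40]
z hist (array([  5,  35,  89, 120,  58, 127, 376, 478, 249,  44]), array([0.032 , 0.0344, 0.0368, 0.0392, 0.0416, 0.044 , 0.0463, 0.0487,
       0.0511, 0.0535, 0.0559]))
rim 1174 [[ 0.4099 -0.0826]
 [ 0.5316  0.045 ]
 [ 0.635   0.166 ]]
hand 1155 [[ 0.4098 -0.0832]
 [ 0.5339  0.0427]
 [ 0.635   0.1638]]
steel 904 [0.5262 0.2153 0.1677] [0.0034 0.9793 0.2024] [0.0853 0.0493 0.0062] [0.4356 0.0388 0.0873] [0.6152 0.2429 1.1879]
```

View pics/crop0.png

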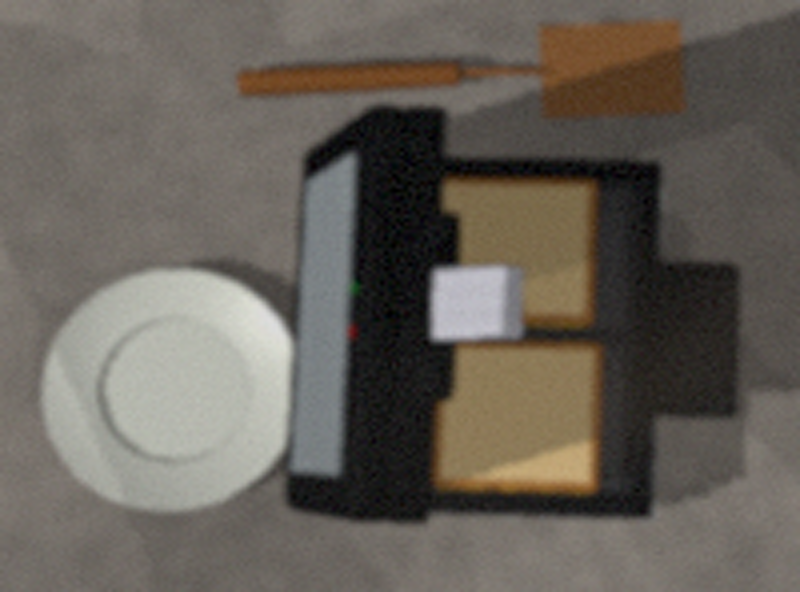

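The crop shows the lid standing near 80°. The clip at crop (475,303) sticks out forward from the handle top, and both sandwiches lie in the pan. Next I fit the poses.

```bash
python3 - <<'E'
from h import *
np.set_printoptions(precision=4,suppress=True)
f=np.load("top0.npz");im=f["im"].astype(int);p=cloud(f["d"],calibration("top"))
g=np.load("scene0.npz");ims=g["im"].astype(int);ps=cloud(g["d"],calibration("scene"))
def plane(q):
    for _ in range(6):
        c=np.median(q,0);U,S,V=np.linalg.svd(q-q.mean(0),full_matrices=False);n=V[2]*np.sign(V[2]@[0.01,1,1])
        r=(q-q.mean(0))@n;q=q[abs(r-np.median(r))<max(2*np.median(abs(r)),.001)]
    return q.mean(0),n,np.std((q-q.mean(0))@n),len(q)
mm=np.zeros(im.shape[:2],bool);mm[183:270,176:189]=1
mm&=(im.min(-1)>70)&(p[...,2]>.1)&(p[...,2]<.25)
c,n,s,k=plane(p[mm]);print("steel",c,n,s,k,"theta",np.arctan2(np.hypot(*n[:2]),n[2]),"x-dir deg",np.degrees(np.arctan2(-n[0],-n[1])),"offset",n@c)
# lower handle & body rim in top
dark=im.sum(-1)<150
h=dark&(p[...,2]>.038)&(p[...,2]<.058)&(p[...,1]<.03)&(p[...,1]>-.03)&(abs(p[...,0]-.525)<.08)
h=cv2.morphologyEx(h.astype(np.uint8),cv2.MORPH_OPEN,np.ones((3,3)))>0
q=p[h];print("handle rect",cv2.minAreaRect((q[:,:2]*1000).astype(np.float32)),q[:,2].mean(),np.percentile(q[:,:2],[2,98],axis=0))
b=dark&(p[...,2]>.035)&(p[...,2]<.06)&(p[...,1]<.12)&(p[...,1]>.035)&(abs(p[...,0]-.525)<.16)
q=p[b];print("body",cv2.minAreaRect((q[:,:2]*1000).astype(np.float32)),np.percentile(q[:,:2],[1,99],axis=0))
# front rim: median of edge y per x
for r in (192,200,255,265,272):
    row=[u for u in range(225,300) if b[r,u] or h[r,u]];u=max(row) if row else None
    print(r,u,p[r,u] if u else "")
for nm,P,I in(("top",p,im),("scene",ps,ims)):
    w=(I.min(-1)>130)&(P[...,2]>.22)&(P[...,2]<.4)&(abs(P[...,0]-.525)<.06)&(abs(P[...,1]-.13)<.08)
    q=P[w];print(nm,"clip",len(q),np.percentile(q,[2,50,98],axis=0).tolist());print(plane(q))
    w2=(I.sum(-1)<110)&(P[...,2]>.25)&(P[...,2]<.4)&(abs(P[...,0]-.525)<.16)&(abs(P[...,1]-.15)<.12);q=P[w2];print("handle hi",np.percentile(q,[2,50,98],axis=0).tolist())
E
```

```text
steel [0.5272 0.2152 0.1647] [0.0245 0.9303 0.3661] 0.00038085456197225624 895 theta 1.1960010515017627 x-dir deg -178.48844599906258 offset 0.273448486196518
handle rect ((520.14111328125, 9.355462074279785), (38.38545227050781, 95.29179382324219), 89.75759887695312) 0.04796996178975691 [[ 0.4727 -0.0073]
 [ 0.5651  0.0286]]
body ((522.7256469726562, 77.31300354003906), (226.0570526123047, 84.16978454589844), 0.29986652731895447) [[0.4098 0.0356]
 [0.6346 0.1164]]
192 264 [0.6129 0.0378 0.0502]
200 264 [0.5937 0.0378 0.0486]
255 262 [0.4632 0.0428 0.049 ]
265 262 [0.4399 0.0429 0.0495]
272 262 [0.4237 0.0429 0.0493]
top clip 353 [[0.5056813379996036, 0.10885874664595767, 0.27116797348455846], [0.522084908227599, 0.12654643878574792, 0.28807233169530105], [0.5390927723891928, 0.14523792026600849, 0.29954721116783295]]
(array([0.522 , 0.128 , 0.2867]), array([-0.0029,  0.6221,  0.7829]), np.float64(0.0005224040897581231), 193)
handle hi [[0.47649910853802185, 0.13746586136040045, 0.2520151085085925], [0.5190099214153201, 0.14886823089359205, 0.2639595017980766], [0.5696740690594561, 0.1571346785203335, 0.27354635514937614]]
scene clip 178 [[0.5061606598674384, 0.10198743551726329, 0.2521062318014542], [0.5270964581619432, 0.11085435428866652, 0.29182748741842557], [0.5432147728264624, 0.16127028189477, 0.298919847772891]]
(array([0.5273, 0.1257, 0.2869]), array([0.0246, 0.596 , 0.8026]), np.float64(0.0004042961408393627), 79)
handle hi [[0.49528274437816133, 0.13382237914635856, 0.2508328764088006], [0.5578861114230955, 0.1376617983699843, 0.2604779455238392], [0.5751685063158409, 0.14995047273045817, 0.2706997902670793]]
```

Measured: origin ≈ (0.524, 0.1155), with maker x along world (-0.026, -1). The hinge is at (0.527, 0.2155, 0.052), lid θ ≈ 1.20 rad and clip ≈ 1.03 rad. As checks, the steel plane offset matches 42 mm, the front handle matches x +123 and the rim is at 50 mm. lid_outer ≈ (0.526, 0.200, 0.207). Time to move.

```bash
python3 -m pendant '[[0,0,-1,0,0,0.86,0],[0,0,-1,0,0,0.86,0],[0,0,-1,0,0,0.86,0],[0,0,-1,0,0,0.86,0],[0,0,-1,0,0,0.86,0],[0,0,-1,0,0,0.85,0]]'; python3 -m pendant '[[0.7,-1,0,0,0,0,0],[0.7,-1,0,0,0,0,0],[0.7,-1,0,0,0,0,0],[0.7,-1,0,0,0,0,0],[0.7,-1,0,0,0,0,0],[0.7,-1,0,0,0,0,0],[0.7,-1,0,0,0,0,0],[0.7,-1,0,0,0,0,0],[0.7,-1,0,0,0,0,0],[0.7,-1,0,0,0,0,0],[0.7,-1,0,0,0,0,0],[0.7,-1,0,0,0,0,0]]'
```

```text
t: 0.7
eef_pos: [0.2711, -0.5629, 0.4372]
tool_rot: [-3.141, 0.006, 0.001]
ft_force: [-0.9, -0.5, 0.6]
width: -0.0
finger_force: 0.0
t: 1.9
eef_pos: [0.524, -0.2019, 0.4361]
tool_rot: [-3.142, 0.001, 0.001]
ft_force: [-0.2, 0.6, -0.1]
width: -0.0002
finger_force: 0.0
```

```bash
python3 -m pendant '[[0,-1,0,0,0,0,0],[0,-1,0,0,0,0,0],[0,-1,0,0,0,0,0],[0,-1,0,0,0,0,0],[0,-1,0,0,0,0,0],[0,-1,0,0,0,0,0],[0,-1,0,0,0,0,0],[0,-1,0,0,0,0,0],[0,-1,0,0,0,0,0],[0,-1,0,0,0,0,0],[0,-1,0,0,0,0,0],[0,-1,0,0,0,0,0]]';python3 -m pendant '[[0,-1,0,0,0,0,0],[0,-1,0,0,0,0,0],[0,-1,0,0,0,0,0],[0,-1,0,0,0,0,0],[0,-1,0,0,0,0,0]]';  python3 -m pendant '[[0,0,0,-1,0,0,0],[0,0,0,-1,0,0,0],[0,0,0,-1,0,0,0],[0,0,0,-1,0,0,0],[0,0,0,-1,0,0,0],[0,0,0,-1,0,0,0],[0,0,0,-1,0,0,0],[0,0,0,-1,0,0,0],[0,0,0,-1,0,0,0]]'; python3 -c "from cell import *;print(sense()['joints'])"
```

```text
t: 3.1
eef_pos: [0.5234, 0.1578, 0.436]
tool_rot: [3.141, -0.001, -0.001]
ft_force: [-0.0, -0.1, -0.8]
width: 0.0002
finger_force: 0.0
t: 3.6
eef_pos: [0.5237, 0.3078, 0.4359]
tool_rot: [3.141, -0.001, -0.001]
ft_force: [-0.1, -0.0, 1.4]
width: -0.0002
finger_force: 0.0
t: 4.5
eef_pos: [0.528, 0.306, 0.4224]
tool_rot: [2.514, 0.008, -0.027]
ft_force: [1.0, -0.1, -2.3]
width: -0.0002
finger_force: 0.0
[-0.9634716   0.56346886  0.28676857  0.94612956  0.34985892  2.05787523
 -2.14999766]
```

```bash
python3 -m pendant '[[0,-0.24,0.93,0,0,0,0],[0,-0.24,0.93,0,0,0,0],[0,-0.24,0.93,0,0,0,0],[0,-0.24,0.93,0,0,0,0],[0,-0.24,0.93,0,0,0,0],[0,-0.24,0.9,0,0,0,0],[0,-0.2,0.8,0,0,0,0],[0,0,0,0,0,0,0]]'; python3 - <<'E'
from h import *
s=sense();print(s['joints'].round(2));T=R.from_rotvec(s['tool_rot']).as_matrix();print(T.round(3).tolist(), s['eef_pos']+.025*T[:,2])
im,d=grab_frame("top");np.savez("top1.npz",im=im,d=d)
im2,_=grab_frame("scene")
cv2.imwrite("pics/b1.png",np.vstack([cv2.resize(im[110:310,100:350],None,fx=2.2,fy=1.5),cv2.resize(im2[50:250,180:430],None,fx=2.2,fy=1.5)])[:,:,::-1])
E
```

```text
t: 5.3
eef_pos: [0.5231, 0.2324, 0.2365]
tool_rot: [2.512, 0.008, -0.033]
ft_force: [0.1, -0.1, -0.7]
width: 0.0003
finger_force: 0.0
[-0.93  0.5   0.26  1.43  0.34  1.66 -2.28]
[[1.0, 0.013, -0.022], [-0.002, -0.808, -0.589], [-0.026, 0.589, -0.808]] [0.5225578  0.21772841 0.21627486]
```

View pics/b1.png

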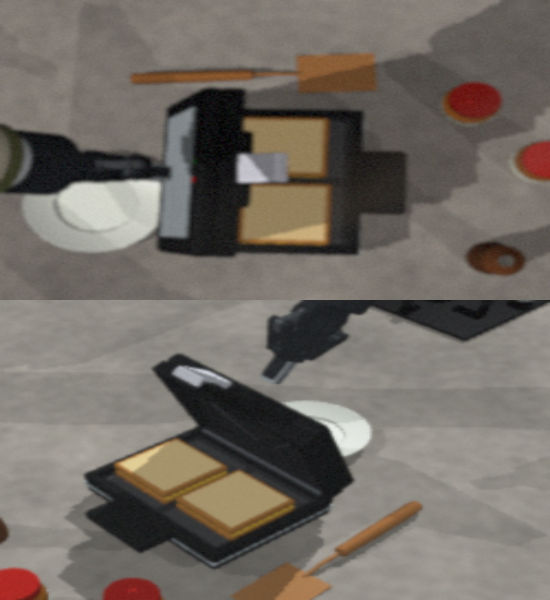

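The tip, at top-crop (165,175), hangs behind the middle of the lid, about 20 mm clear of it. Now I work out the arc.

```bash
cat > plan.py <<'E'
from h import *
import sys
H=np.array([.2155,.052])
def tip(th,s=.15,o=.042): # y,z
    return H+s*np.array([-np.cos(th),np.sin(th)])+o*np.array([np.sin(th),np.cos(th)])
def plan(ths,tilts):
    s=sense();T=R.from_rotvec(s['tool_rot']).as_matrix();z=T[:,2];a=np.arctan2(-z[1],-z[2]);p=s['eef_pos'][1:]
    print("tilt",np.degrees(a).round(1),"tip",(p+.025*z[1:]).round(4))
    for th,b in zip(ths,tilts):
        b=np.radians(b);q=tip(th)-.025*np.array([-np.sin(b),-np.cos(b)]);d=q-p
        print("th %.2f"%th,"y %.2f z %.2f rx %.2f"%(d@[-np.cos(a),np.sin(a)]/.03,d@[-np.sin(a),-np.cos(a)]/.03,np.degrees(b-a)/-5))
        p,a=q,b
E
python3 - <<'E'
from plan import *
ths=np.r_[1.28,1.24,np.arange(1.2,.18,-.04),np.arange(.16,-.01,-.02)]
plan(ths,np.interp(ths,[0,.64],[8,36]))
E
```

```text
tilt 35.9 tip [0.2199 0.2195]
th 1.28 y -0.04 z 0.46 rx -0.02
th 1.24 y 0.16 z 0.13 rx -0.00
th 1.20 y 0.16 z 0.13 rx -0.00
th 1.16 y 0.15 z 0.14 rx -0.00
th 1.12 y 0.15 z 0.15 rx -0.00
th 1.08 y 0.14 z 0.15 rx -0.00
th 1.04 y 0.13 z 0.16 rx -0.00
th 1.00 y 0.13 z 0.16 rx -0.00
th 0.96 y 0.12 z 0.17 rx -0.00
th 0.92 y 0.11 z 0.17 rx -0.00
th 0.88 y 0.11 z 0.18 rx -0.00
th 0.84 y 0.10 z 0.18 rx -0.00
th 0.80 y 0.09 z 0.19 rx -0.00
th 0.76 y 0.09 z 0.19 rx -0.00
th 0.72 y 0.08 z 0.19 rx -0.00
th 0.68 y 0.07 z 0.20 rx -0.00
th 0.64 y 0.06 z 0.20 rx 0.00
th 0.60 y 0.08 z 0.20 rx 0.35
th 0.56 y 0.08 z 0.20 rx 0.35
th 0.52 y 0.08 z 0.20 rx 0.35
th 0.48 y 0.07 z 0.20 rx 0.35
th 0.44 y 0.07 z 0.20 rx 0.35
th 0.40 y 0.07 z 0.20 rx 0.35
th 0.36 y 0.07 z 0.20 rx 0.35
th 0.32 y 0.07 z 0.20 rx 0.35
th 0.28 y 0.06 z 0.20 rx 0.35
th 0.24 y 0.06 z 0.20 rx 0.35
th 0.20 y 0.06 z 0.21 rx 0.35
th 0.16 y 0.06 z 0.21 rx 0.35
th 0.14 y 0.03 z 0.10 rx 0.17
th 0.12 y 0.03 z 0.10 rx 0.18
th 0.10 y 0.03 z 0.10 rx 0.17
th 0.08 y 0.03 z 0.10 rx 0.17
th 0.06 y 0.03 z 0.10 rx 0.17
th 0.04 y 0.03 z 0.10 rx 0.17
th 0.02 y 0.03 z 0.10 rx 0.18
th 0.00 y 0.03 z 0.10 rx 0.17
```

```bash
python3 -m pendant '[[0,0,0.4,0,0,0,0],[0,0.16,0.15,0,0,0,0],[0,0.16,0.13,0,0,0,0],[0,0.15,0.14,0,0,0,0]]'; python3 -m pendant '[[0,0.15,0.15,0,0,0,0],[0,0.14,0.15,0,0,0,0],[0,0.13,0.16,0,0,0,0],[0,0.13,0.16,0,0,0,0]]'; python3 -m pendant '[[0,0.12,0.17,0,0,0,0],[0,0.11,0.17,0,0,0,0],[0,0.11,0.18,0,0,0,0],[0,0.1,0.18,0,0,0,0]]'
```

```text
t: 5.8
eef_pos: [0.5239, 0.2093, 0.2279]
tool_rot: [2.518, 0.009, -0.026]
ft_force: [-0.9, 6.2, 0.9]
width: -0.0
finger_force: 3.1
t: 6.2
eef_pos: [0.5234, 0.1853, 0.2226]
tool_rot: [2.518, 0.009, -0.027]
ft_force: [-2.9, 5.7, 1.4]
width: 0.0002
finger_force: 2.8
t: 6.6
eef_pos: [0.5231, 0.1619, 0.2133]
tool_rot: [2.518, 0.009, -0.027]
ft_force: [-4.2, 4.8, 3.0]
width: -0.0001
finger_force: 2.6
```

```bash
python3 -m pendant '[[0,0.09,0.19,0,0,0,0],[0,0.09,0.19,0,0,0,0],[0,0.08,0.19,0,0,0,0],[0,0.07,0.2,0,0,0,0],[0,0.06,0.2,0,0,0,0]]'; python3 - <<'E'
from plan import *
im,d=grab_frame("top");p=cloud(d,calibration("top"))
cv2.imwrite("pics/b2.png",cv2.resize(im[110:310,100:350],None,fx=2.2,fy=2.2)[:,:,::-1])
ths=np.r_[np.arange(.56,.18,-.04),np.arange(.16,-.01,-.02)]
plan(ths,np.interp(ths,[0,.64],[8,36]))
m=(im.min(-1)>70)&(p[...,2]>.09)&(p[...,2]<.24)&(abs(p[...,0]-.525)<.09)&(p[...,1]<.24)&(p[...,1]>.08)&(im.max(-1)-im.min(-1)<25)
q=p[m]
for _ in range(8):
    c=q.mean(0);V=np.linalg.svd(q-c,full_matrices=False)[2];n=V[2]*np.sign(V[2][2]);r=(q-c)@n;q=q[abs(r)<max(2*np.median(abs(r)),.001)]
print(len(q),c,n,"theta",np.arctan2(n[1],n[2]))
E
```

```text
t: 7.1
eef_pos: [0.523, 0.1346, 0.1965]
tool_rot: [2.516, 0.008, -0.027]
ft_force: [-3.0, 2.2, 3.9]
width: 0.0001
finger_force: 2.4
tilt 35.9 tip [0.1189 0.1756]
th 0.56 y 0.11 z 0.39 rx 0.67
th 0.52 y 0.08 z 0.20 rx 0.35
th 0.48 y 0.07 z 0.20 rx 0.35
th 0.44 y 0.07 z 0.20 rx 0.35
th 0.40 y 0.07 z 0.20 rx 0.35
th 0.36 y 0.07 z 0.20 rx 0.35
th 0.32 y 0.07 z 0.20 rx 0.35
th 0.28 y 0.06 z 0.20 rx 0.35
th 0.24 y 0.06 z 0.20 rx 0.35
th 0.20 y 0.06 z 0.21 rx 0.35
th 0.16 y 0.06 z 0.21 rx 0.35
th 0.14 y 0.03 z 0.10 rx 0.17
th 0.12 y 0.03 z 0.10 rx 0.18
th 0.10 y 0.03 z 0.10 rx 0.17
th 0.08 y 0.03 z 0.10 rx 0.17
th 0.06 y 0.03 z 0.10 rx 0.17
th 0.04 y 0.03 z 0.10 rx 0.17
th 0.02 y 0.03 z 0.10 rx 0.18
th 0.00 y 0.03 z 0.10 rx 0.17
1423 [0.51952528 0.16597862 0.1425089 ] [0.0146434  0.61056762 0.79182874] theta 0.6568597965978987
```

View pics/b2.png

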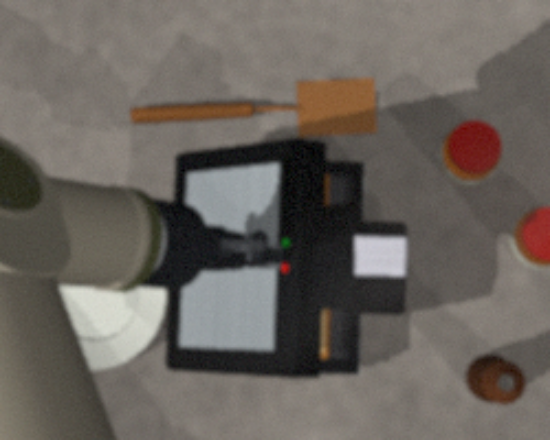

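The lid is at 0.66 rad, following the tip at (265,250), and nothing else has moved. I keep closing it.

```bash
python3 -m pendant '[[0,0.06,0.2,0.34,0,0,0],[0,0.06,0.2,0.34,0,0,0],[0,0.08,0.2,0.35,0,0,0],[0,0.07,0.2,0.35,0,0,0],[0,0.07,0.2,0.35,0,0,0],[0,0.07,0.2,0.35,0,0,0]]'; python3 -m pendant '[[0,0.07,0.2,0.35,0,0,0],[0,0.07,0.2,0.35,0,0,0],[0,0.06,0.2,0.35,0,0,0],[0,0.06,0.2,0.35,0,0,0],[0,0.06,0.21,0.35,0,0,0],[0,0.06,0.15,0.35,0,0,0]]'; python3 - <<'E'
from plan import *
ths=np.arange(.12,-.03,-.02)
plan(ths,np.interp(ths,[0,.64],[8,36]))
E
```

```text
t: 7.75
eef_pos: [0.5227, 0.1045, 0.1721]
tool_rot: [2.699, 0.004, -0.029]
ft_force: [-2.9, -0.1, 5.5]
width: 0.0002
finger_force: 2.3
t: 8.35
eef_pos: [0.5223, 0.0811, 0.1435]
tool_rot: [2.882, 0.001, -0.03]
ft_force: [-0.3, -0.5, 3.8]
width: 0.0
finger_force: 2.0
tilt 14.9 tip [0.0746 0.1194]
th 0.12 y 0.06 z 0.28 rx 0.32
th 0.10 y 0.03 z 0.10 rx 0.17
th 0.08 y 0.03 z 0.10 rx 0.17
th 0.06 y 0.03 z 0.10 rx 0.17
th 0.04 y 0.03 z 0.10 rx 0.18
th 0.02 y 0.03 z 0.10 rx 0.18
th -0.00 y 0.03 z 0.10 rx 0.17
th -0.02 y 0.01 z 0.10 rx -0.00
```

```bash
python3 -m pendant '[[0,0.04,0.14,0.17,0,0,0],[0,0.03,0.14,0.17,0,0,0],[0,0.03,0.1,0.17,0,0,0],[0,0.03,0.1,0.17,0,0,0],[0,0.03,0.1,0.17,0,0,0]]';python3 -m pendant '[[0,0.03,0.1,0.17,0,0,0],[0,0.03,0.08,0.17,0,0,0],[0,0.02,0.06,0,0,0,0]]'; python3 -m pendant '[[0,0,0.06,0,0,0,0],[0,0,0.06,0,0,0,0]]'
```

```text
t: 8.85
eef_pos: [0.5219, 0.0734, 0.1278]
tool_rot: [2.956, 0.002, -0.031]
ft_force: [0.9, -2.0, 4.0]
width: -0.0002
finger_force: 1.9
t: 9.15
eef_pos: [0.5216, 0.07, 0.121]
tool_rot: [2.986, 0.001, -0.032]
ft_force: [2.9, 1.6, 3.1]
width: -0.0002
finger_force: 1.4
t: 9.35
eef_pos: [0.5219, 0.0698, 0.119]
tool_rot: [2.985, 0.002, -0.031]
ft_force: [-9.8, 0.4, 33.9]
width: 0.0004
finger_force: 16.7
```

The force rose to 34 N at tip z ≈ 0.094, so the lid is shut. I retreat, straighten the tool and look at the clip.

```bash
python3 -m pendant '[[0,0,-0.3,0,0,0,0],[0,0,-1,0.6,0,0,0],[0,0,-1,0.6,0,0,0],[0,0,-1,0.6,0,0,0],[0,0,-1,0,0,0,0],[0,0,-0.5,0,0,0,0],[0,0,0,0,0,0,0]]'; python3 - <<'E'
from plan import *
s=sense();print(s['eef_pos'],s['tool_rot'],s['ft_force'])
o=[]
for n in("scene","wrist","top"):
    c=calibration(n);im,d=grab_frame(n);np.savez(n+"2.npz",im=im,d=d,**c);o.append(im)
cv2.imwrite("pics/b3.png",np.vstack([np.hstack([cv2.resize(o[0][120:280,140:353],(400,300)),cv2.resize(o[1],(400,300))]),cv2.resize(o[2][130:310,120:360],(400,300))[:, :].repeat(1,0) if 0 else np.hstack([cv2.resize(o[2][130:310,120:360],(400,300)),np.zeros((300,400,3),np.uint8)])])[:,:,::-1])
E
```

```text
t: 10.05
eef_pos: [0.525, 0.0807, 0.2626]
tool_rot: [-3.14, 0.001, 0.03]
ft_force: [0.4, 0.4, -0.8]
width: 0.0002
finger_force: 0.0
[0.52500811 0.08069979 0.26264823] [-3.14035511e+00  5.53240020e-04  3.00124400e-02] [ 0.37425038  0.43234804 -0.84158685]
```

View pics/b3.png

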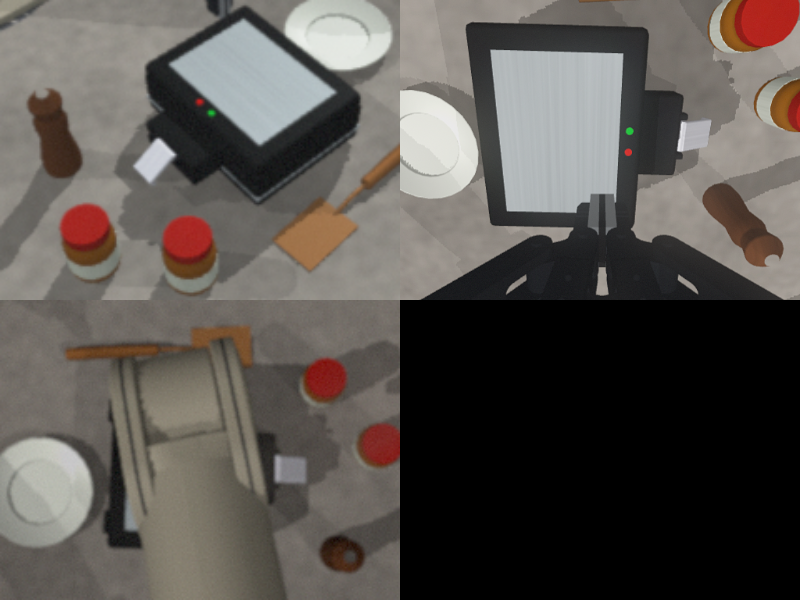

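```bash
python3 - <<'E'
from plan import *
np.set_printoptions(precision=4,suppress=True)
for n in("wrist","scene","top"):
    f=np.load(n+"2.npz");c={k:f[k] for k in("mtx","R","t")};im=f["im"].astype(int);p=cloud(f["d"],c)
    if n=="wrist":print("cam",-c["R"].T@c["t"])
    w=(im.min(-1)>140)&(p[...,2]>.03)&(p[...,2]<.085)&(abs(p[...,0]-.525)<.06)&(p[...,1]<.0)&(p[...,1]>-.08)
    q=p[w];print(n,"clip",len(q),np.percentile(q,[1,50,99],axis=0) if len(q) else "")
    if len(q)>20:
        for _ in range(6):
            cc=q.mean(0);V=np.linalg.svd(q-cc,full_matrices=False)[2];nn=V[2]*np.sign(V[2][2]);r=(q-cc)@nn;q=q[abs(r)<max(2.5*np.median(abs(r)),.001)]
        print(" normal",nn,"angle",np.arctan2(nn[2],-nn[1]))
    l=(im.min(-1)>110)&(im.max(-1)-im.min(-1)<30)&(p[...,2]>.085)&(p[...,2]<.12)&(abs(p[...,0]-.525)<.1)&(p[...,1]>.05)&(p[...,1]<.22)
    q=p[l]
    if len(q)>50:
        A=np.c_[q[:,1],q[:,0],np.ones(len(q))];k=np.linalg.lstsq(A,q[:,2],rcond=None)[0];print(" lid",len(q),"slope y,x",k[:2],"z at lid_outer",k@[.0655,.523,1],"y range",np.percentile(q[:,1],[1,99]))
    r=(im[...,0]>90)&(im[...,1]<50)&(p[...,2]>.07)&(p[...,2]<.1)
    q=p[r];a=q[q[:,1]<-.12];print(" jars",a.mean(0),a.min(0),q[q[:,1]>-.11].mean(0) if (q[:,1]>-.11).any() else "")
E
```

```text
cam [0.6063 0.0794 0.3768]
wrist clip 1365 [[ 0.5035 -0.0553  0.0472]
 [ 0.5214 -0.0313  0.0617]
 [ 0.5382 -0.0125  0.0699]]
 normal [-0.0138 -0.5028  0.8643] angle 1.0438741757585144
 lid 30743 slope y,x [-0.0001 -0.0006] z at lid_outer 0.09435105458342082 y range [0.0618 0.19  ]
 jars [ 0.5518 -0.1351  0.0784] [ 0.5286 -0.15    0.07  ] [ 0.6426 -0.0806  0.0839]
scene clip 274 [[ 0.503  -0.054   0.046 ]
 [ 0.5213 -0.0327  0.0593]
 [ 0.5387 -0.0102  0.0694]]
 normal [-0.0078 -0.4924  0.8703] angle 1.0559394917717517
 lid 2974 slope y,x [-0.0015  0.0011] z at lid_outer 0.09412760984167756 y range [0.0635 0.1934]
 jars [ 0.5599 -0.1608  0.0834] [ 0.5311 -0.1865  0.0702] [ 0.6485 -0.0818  0.0837]
top clip 33 [[ 0.505  -0.0178  0.066 ]
 [ 0.5205 -0.0154  0.0697]
 [ 0.5346 -0.013   0.0744]]
 normal [0.0472 0.9621 0.2685] angle 2.869423917760998
 lid 66 slope y,x [-0.0264  0.0122] z at lid_outer 0.09869614849661908 y range [0.1806 0.193 ]
 jars [ 0.5516 -0.1566  0.0851] [ 0.5262 -0.1849  0.0731] [ 0.644  -0.0806  0.0847]
```

The lid is level at 94 mm, so it is fully shut. The clip is at 1.04 rad with its end at (0.521, -0.055, 0.047), and jar, mill and plate are unmoved. I'll press the clip down from above to clear the jar, then push it in.

```bash
python3 -m pendant '[[-0.04,0.87,0,0,0,0,0],[-0.04,0.87,0,0,0,0,0],[-0.04,0.87,0,0,0,0,0],[-0.04,0.87,0,0,0,0,0],[-0.04,0.87,0,0,0,0,0],[0,0,0.9,0,0,0,0],[0,0,0.9,0,0,0,0],[0,0,0.9,0,0,0,0],[0,0,0.9,0,0,0,0],[0,0,0.7,0,0,0,0],[0,0,0,0,0,0,0]]'; python3 -c "
from plan import *
s=sense();T=R.from_rotvec(s['tool_rot']).as_matrix();print(s['eef_pos'],s['eef_pos']+.025*T[:,2],T[:,2],s['ft_force'])"
```

```text
t: 11.3
eef_pos: [0.5129, -0.0502, 0.1283]
tool_rot: [3.14, -0.001, -0.045]
ft_force: [-0.5, -0.6, 0.2]
width: -0.0002
finger_force: 0.0
[ 0.51286513 -0.0501625   0.12828484] [ 0.51214726 -0.05018515  0.10329516] [-2.87146916e-02 -9.05853046e-04 -9.99587238e-01] [-0.45377188 -0.63688347  0.17499587]
```

```bash
python3 -m pendant '[[0.15,0,0.3,0,0,0,0],[0.15,0,0.3,0,0,0,0],[0,0,0.3,0,0,0,0],[0,0,0.25,0,0,0,0],[0,0,0.2,0,0,0,0]]';python3 -m pendant '[[0,0,0.2,0,0,0,0],[0,0,0.2,0,0,0,0],[0,0,0.2,0,0,0,0]]';python3 -m pendant '[[0,0,0.2,0,0,0,0],[0,0,0.2,0,0,0,0],[0,0,0.1,0,0,0,0]]'; python3 - <<'E'
from plan import *
s=sense();T=R.from_rotvec(s['tool_rot']).as_matrix();print(s['eef_pos']+.025*T[:,2],s['ft_force'])
o=[grab_frame(n)[0] for n in("scene","wrist")]
cv2.imwrite("pics/b4.png",np.hstack([cv2.resize(o[0][160:260,190:323],(400,300)),cv2.resize(o[1],(400,300))])[:,:,::-1])
E
```

```text
t: 11.8
eef_pos: [0.5236, -0.0505, 0.0907]
tool_rot: [3.141, -0.001, -0.034]
ft_force: [-0.5, -0.1, -0.1]
width: 0.0001
finger_force: 0.0
t: 12.1
eef_pos: [0.5235, -0.0504, 0.0732]
tool_rot: [3.141, -0.001, -0.033]
ft_force: [-0.3, 0.1, 1.4]
width: -0.0001
finger_force: 0.4
t: 12.4
eef_pos: [0.5229, -0.0505, 0.0578]
tool_rot: [3.141, -0.001, -0.034]
ft_force: [0.7, -0.2, 0.4]
width: 0.0001
finger_force: 0.4
[ 0.52231125 -0.05046469  0.03282102] [ 0.65588477 -0.18258784  0.38198405]
```

View pics/b4.png

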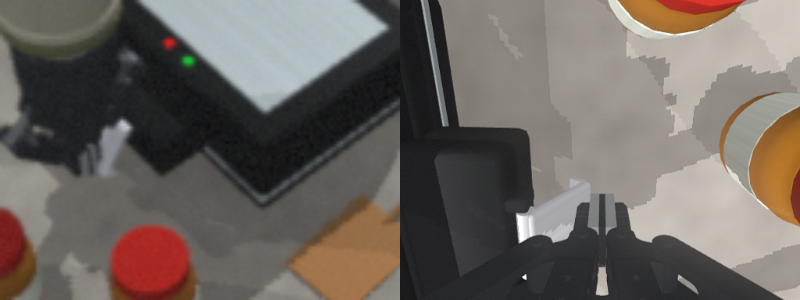

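The clip, at wrist view (560,225), now hangs just behind the fingers, between them and the handle. I tilt the tool so the tip leads and push in.

```bash
python3 -m pendant '[[0,-0.05,0.05,0.5,0,0,0],[0,-0.05,0.05,0.5,0,0,0],[0,-0.05,0,0.5,0,0,0],[0,-0.05,0,0.5,0,0,0]]';python3 -m pendant '[[0,-0.1,0,0,0,0,0],[0,-0.1,0,0,0,0,0]]'; python3 -m pendant '[[0,-0.08,0,0,0,0,0],[0,-0.08,0,0,0,0,0]]'
```

```text
t: 12.9
eef_pos: [0.5231, -0.0447, 0.056]
tool_rot: [-2.966, 0.004, 0.031]
ft_force: [0.0, -1.1, -0.8]
width: -0.0005
finger_force: 0.6
t: 13.1
eef_pos: [0.523, -0.0389, 0.0569]
tool_rot: [-2.969, 0.006, 0.032]
ft_force: [-0.4, -2.3, -0.6]
width: 0.0004
finger_force: 1.1
t: 13.3
eef_pos: [0.523, -0.0355, 0.0574]
tool_rot: [-2.971, 0.005, 0.031]
ft_force: [1.0, -16.1, -8.1]
width: -0.0
finger_force: 7.8
```

```bash
python3 -m pendant '[[0,-0.05,0,0,0,0,0],[0,0,0,0,0,0,0]]'; python3 - <<'E'
from plan import *
c=calibration("wrist");im,d=grab_frame("wrist");np.savez("wrist4.npz",im=im,d=d,**c)
cv2.imwrite("pics/b5.png",cv2.resize(im[170:384,100:356],(600,500))[:,:,::-1])
E
```

```text
t: 13.5
eef_pos: [0.5229, -0.0355, 0.0574]
tool_rot: [-2.973, 0.007, 0.031]
ft_force: [1.7, -14.5, -7.1]
width: -0.0002
finger_force: 7.4
```

View pics/b5.png

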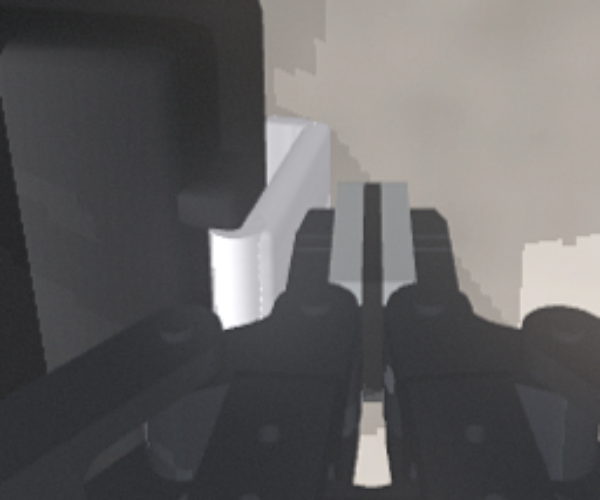

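The clip, at crop (270,190), still stands out at the bottom. The left finger link is bearing on the handle top instead. I'll back off, rise, and turn the tool 90° so the slim side of the fingers faces the clip.

```bash
python3 -m pendant '[[0,0.3,0,0,0,0,0],[0,0.3,0,0,0,0,0],[0,0,-0.6,-0.5,0,0,0],[0,0,-1,-0.5,0,0,0],[0,0,-1,-0.5,0,0,0],[0,0,-1,-0.5,0,0,0],[0,0,0,0,0,0,0]]'; python3 -c "
from plan import *
s=sense();print(s['joints'].round(2));T=R.from_rotvec(s['tool_rot']).as_matrix();print(s['eef_pos'],T.round(3).tolist(),s['ft_force'])
f=np.load('wrist4.npz');c={k:f[k] for k in('mtx','R','t')};p=cloud(f['d'],c)
for u,v in((200,280),(230,270),(228,228),(220,255)): print(u,v,p[v,u].round(4))"
```

```text
t: 14.25
eef_pos: [0.5276, -0.0595, 0.1662]
tool_rot: [3.141, 0.003, -0.023]
ft_force: [0.9, -0.5, -0.4]
width: -0.0002
finger_force: 0.0
[-0.33  0.21  0.4   1.83 -0.09  1.13 -1.47]
[ 0.52763802 -0.05949945  0.1661843 ] [[1.0, 0.002, -0.015], [0.002, -1.0, -0.0], [-0.015, 0.0, -1.0]] [ 0.94514021 -0.52564699 -0.37163606]
200 280 [ 0.5356 -0.0173  0.0685]
230 270 [ 0.5298 -0.0238  0.0506]
228 228 [ 0.5385 -0.0176  0.0287]
220 255 [ 0.5385 -0.0209  0.0543]
```

```bash
python3 - <<'E'
from plan import *
np.set_printoptions(precision=4,suppress=True)
o=[]
for n in("wrist","scene"):
    c=calibration(n);im,d=grab_frame(n);o.append(im);p=cloud(d,c);im=im.astype(int)
    w=(im.min(-1)>110)&(p[...,2]>.012)&(p[...,2]<.08)&(abs(p[...,0]-.521)<.02)&(p[...,1]<.0)&(p[...,1]>-.05)
    q=p[w];print(n,len(q))
    for a in np.arange(.012,.08,.006):
        r=q[(q[:,2]>=a)&(q[:,2]<a+.006)]
        if len(r)>3:print(" z %.3f"%(a+.003),len(r),"y",np.percentile(r[:,1],[10,50,90]),"x",np.percentile(r[:,0],[5,95]))
cv2.imwrite("pics/b6.png",np.hstack([cv2.resize(o[1][150:250,190:323],(400,300),interpolation=cv2.INTER_CUBIC),cv2.resize(o[0],(400,300))])[:,:,::-1])
E
```

```text
wrist 1299
 z 0.021 31 y [-0.0223 -0.0213 -0.0133] x [0.5244 0.5393]
 z 0.027 76 y [-0.0222 -0.0216 -0.015 ] x [0.508  0.5391]
 z 0.033 69 y [-0.0222 -0.0219 -0.0194] x [0.5082 0.539 ]
 z 0.039 65 y [-0.0223 -0.0218 -0.0195] x [0.5075 0.539 ]
 z 0.045 72 y [-0.0222 -0.0218 -0.0196] x [0.5075 0.539 ]
 z 0.051 73 y [-0.0222 -0.0218 -0.0193] x [0.5063 0.539 ]
 z 0.057 81 y [-0.0223 -0.0219 -0.0206] x [0.5084 0.5391]
 z 0.063 220 y [-0.0221 -0.0211 -0.0189] x [0.5056 0.5391]
 z 0.069 612 y [-0.0196 -0.0165 -0.0131] x [0.5048 0.5375]
scene 161
 z 0.021 8 y [-0.0167 -0.0109 -0.008 ] x [0.5299 0.5379]
 z 0.027 16 y [-0.0207 -0.0189 -0.0116] x [0.5085 0.5382]
 z 0.033 15 y [-0.0202 -0.0196 -0.0186] x [0.5048 0.5377]
 z 0.039 15 y [-0.0205 -0.0196 -0.0182] x [0.5081 0.538 ]
 z 0.045 10 y [-0.0205 -0.0199 -0.0162] x [0.5104 0.5375]
 z 0.051 14 y [-0.0206 -0.0198 -0.0186] x [0.5072 0.5376]
 z 0.057 14 y [-0.0203 -0.0197 -0.0192] x [0.5057 0.5381]
 z 0.063 37 y [-0.0204 -0.0183 -0.0098] x [0.5047 0.5372]
 z 0.069 32 y [-0.0175 -0.0147 -0.0122] x [0.5057 0.5381]
```

View pics/b6.png

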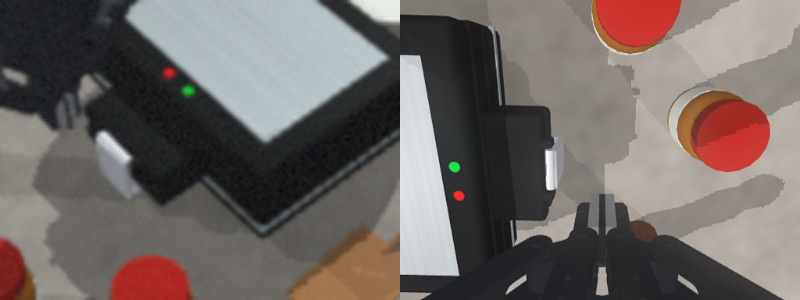

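The clip's outer face is vertical, at the same y from z 0.021 to 0.057, so it is home across both handles. I rise clear and check the lid once more before handing in.

```bash
python3 -m pendant '[[0,0.5,-1,0,0,0,0],[0,0.5,-1,0,0,0,0],[0,0.5,-1,0,0,0,0],[0,0,0,0,0,0,0]]'; python3 - <<'E'
from plan import *
for n in("wrist","scene"):
    c=calibration(n);im,d=grab_frame(n);p=cloud(d,c);im=im.astype(int)
    l=(im.min(-1)>110)&(im.max(-1)-im.min(-1)<30)&(p[...,2]>.085)&(p[...,2]<.12)&(abs(p[...,0]-.525)<.09)&(p[...,1]>.06)&(p[...,1]<.19)
    q=p[l];k=np.polyfit(q[:,1],q[:,2],1);print(n,len(q),"lid slope",k[0],"z",np.polyval(k,.0655))
    w=(im.min(-1)>110)&(p[...,2]>.024)&(p[...,2]<.058)&(abs(p[...,0]-.521)<.014)&(p[...,1]<-.012)&(p[...,1]>-.05)
    q=p[w];print(" clip",len(q),np.polyfit(q[:,2],q[:,1],1) if len(q)>9 else "")
    r=(im[...,0]>90)&(im[...,1]<50)&(p[...,2]>.07)&(p[...,2]<.1);q=p[r];print(" jars",q[q[:,1]<-.12].mean(0),q[q[:,1]>-.11].mean(0))
finish_job()
E
```

```text
t: 14.75
eef_pos: [0.5281, -0.1087, 0.2549]
tool_rot: [3.141, -0.007, -0.027]
ft_force: [-0.9, -1.2, -0.1]
width: 0.0002
finger_force: 0.0
wrist 10836 lid slope -0.0004275811539578708 z 0.0943418411449827
 clip 250 [-0.00485963 -0.02171567]
 jars [nan nan nan] [ 0.65505572 -0.08098771  0.08470419]
scene 2861 lid slope -0.0020382623960083454 z 0.09424008707461708
 clip 48 [-0.00488263 -0.01961814]
 jars [ 0.55985435 -0.16090911  0.0833434 ] [ 0.6486105  -0.08170134  0.08376437]
the job is handed in; nothing more can be done<stdin>:8: RuntimeWarning: Mean of empty slice.
  ret = um.true_divide(
```

The lid is fully shut (level, top at 94 mm) and the clip lies flat across both handles; I judged it locked from its position rather than by pulling on it, saw nothing else disturbed, and handed the job in at about 15 s.

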